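# Find the full tin at the cowbell stall

### The job

One of the three identical yellow tins in the compartments of the red stand is still full of clappers and the other two are empty: lift them to feel which is the heavy one, and stand that one gently upright in the customer's wooden crate, beside the bell that is already there. Any empty tin you lift goes back upright in its own compartment. Keep the tins upright and leave the bells on the stand and in the crate standing as they are.

Things in the scene. Friction and masses are not known exactly. Their poses are not given: they have to be found in the camera images.
- tin_a: one of three look-alike closed tins: yellow, white label band, steel slip lid (fixed on, fit to grip and lift by) 57 mm across and 28 mm deep, body 55 mm, 115 mm tall. Origin: centre of its underside, z up its axis. One tin, not told which, is packed with iron clappers (0.5 to 0.72 kg in all); the other two are empty (0.12 kg).
- tin_b: one of three look-alike closed tins: yellow, white label band, steel slip lid (fixed on, fit to grip and lift by) 57 mm across and 28 mm deep, body 55 mm, 115 mm tall. Origin: centre of its underside, z up its axis. One tin, not told which, is packed with iron clappers (0.5 to 0.72 kg in all); the other two are empty (0.12 kg).
- tin_c: one of three look-alike closed tins: yellow, white label band, steel slip lid (fixed on, fit to grip and lift by) 57 mm across and 28 mm deep, body 55 mm, 115 mm tall. Origin: centre of its underside, z up its axis. One tin, not told which, is packed with iron clappers (0.5 to 0.72 kg in all); the other two are empty (0.12 kg).
- stand: fixed red wooden two-tier stand, 504 mm wide (y), open to the robot at -x. Origin: on the table under the middle of the lower tier; x to its back, y along the row. Lower tier: floor 12 mm above the table, four compartments 102 (y) by 95 mm at y -0.165, -0.055, 0.055, 0.165; three hold a tin, one a small bell, in any order, at x about -0.02.
- stand_lip (a point): top of the stand's front lip, mid-width: stand x -0.059, 35 mm above the table, lip 12 mm thick. The dividers between compartments rise 44 mm above the table, the board behind them 52 mm.
- stand_shelf (a point): lower front edge of the stand's upper shelf, mid-width: stand x -0.005, 235 mm above the table. The shelf runs back to x 0.105 on end boards at y -0.246 and 0.246 and hangs over the tins (tops at 127 mm, 108 mm of air above), so a tool pointing straight down does not fit over them: lean it 25 to 40 degrees, its upper end towards the robot.
- crate: fixed slatted crate of pale wood, 240 mm (x) by 170 mm (y), walls 8 mm thick and 53 mm high, floor 8 mm thick, inside 224 by 154 mm, corner posts 16 by 14 mm inside. Origin: centre of its underside. The bought bell stands in the half at +x, around x 0.06; the half at -x is free.
- crate_bell: bronze or iron cowbell standing mouth down in the crate, 80 mm wide (y), 50 mm thick (x), 102 mm tall with its strap. Origin: centre of its underside. To be left alone.
- stand_bell: bronze or iron cowbell standing mouth down in one compartment of the stand, 60 mm wide (y), 42 mm thick (x), 98 mm tall with its strap. Origin: centre of its underside. To be left alone.
- shelf_bell0: bronze or iron cowbell standing mouth down on the stand's upper shelf, 100 mm wide (y), 68 mm thick (x), 126 mm tall with its strap. Origin: centre of its underside. To be left alone.
- shelf_bell1: bronze or iron cowbell standing mouth down on the stand's upper shelf, 85 mm wide (y), 60 mm thick (x), 138 mm tall with its strap. Origin: centre of its underside. To be left alone.
- shelf_bell2: bronze or iron cowbell standing mouth down on the stand's upper shelf, 92 mm wide (y), 64 mm thick (x), 114 mm tall with its strap. Origin: centre of its underside. To be left alone.

How it is judged:
At the end, for the whole second after the job is handed in: The heavy tin stands upright (within 8 deg) at rest on the crate floor, which carries over 3.5 N of it; both empty tins stand upright (11 deg) at rest on the floor of their own compartments (within 65 mm of the start); the bells of stand and crate upright within 30 mm of the start (((x of tin_a in the frame of crate between -0.112 and 0.112 m and y of tin_a in the frame of crate between -0.077 and 0.077 m and z of tin_a in the frame of crate below 0.02 m and angle between tin_a's own z axis and vertical below 0.15 rad and linear speed of each of tin_a, tin_b, tin_c below 0.02 m/s and contact force between tin_a and crate above 3.5 N and distance of each of tin_b, tin_c from where it was at the start of the episode below 0.065 m and z of each of tin_b, tin_c in the frame of stand below 0.022 m and angle between each of tin_b, tin_c's own z axis and vertical below 0.2 rad) or (x of tin_b in the frame of crate between -0.112 and 0.112 m and y of tin_b in the frame of crate between -0.077 and 0.077 m and z of tin_b in the frame of crate below 0.02 m and angle between tin_b's own z axis and vertical below 0.15 rad and linear speed of each of tin_b, tin_a, tin_c below 0.02 m/s and contact force between tin_b and crate above 3.5 N and distance of each of tin_a, tin_c from where it was at the start of the episode below 0.065 m and z of each of tin_a, tin_c in the frame of stand below 0.022 m and angle between each of tin_a, tin_c's own z axis and vertical below 0.2 rad) or (x of tin_c in the frame of crate between -0.112 and 0.112 m and y of tin_c in the frame of crate between -0.077 and 0.077 m and z of tin_c in the frame of crate below 0.02 m and angle between tin_c's own z axis and vertical below 0.15 rad and linear speed of each of tin_c, tin_a, tin_b below 0.02 m/s and contact force between tin_c and crate above 3.5 N and distance of each of tin_a, tin_b from where it was at the start of the episode below 0.065 m and z of each of tin_a, tin_b in the frame of stand below 0.022 m and angle between each of tin_a, tin_b's own z axis and vertical below 0.2 rad)) and angle between each of stand_bell, shelf_bell0, shelf_bell1, shelf_bell2, crate_bell's own z axis and vertical below 0.2 rad and distance of each of stand_bell, shelf_bell0, shelf_bell1, shelf_bell2, crate_bell from where it was at the start of the episode below 0.03 m); the robot touches nothing.
It fails at once if a tin is tipped over (more than 40 degrees) (angle between any of tin_a, tin_b, tin_c's own z axis and vertical above 0.7 rad).
It fails at once if a tin is dropped into the crate (still faster than 0.5 m/s just above its floor, a fall of about 15 mm) or pressed into it with more than 60 N (contact force between any of tin_a, tin_b, tin_c and crate above 60 N or (x of tin_a in the frame of crate between -0.112 and 0.112 m and y of tin_a in the frame of crate between -0.077 and 0.077 m and z of tin_a in the frame of crate below 0.035 m and linear speed of tin_a above 0.5 m/s) or (x of tin_b in the frame of crate between -0.112 and 0.112 m and y of tin_b in the frame of crate between -0.077 and 0.077 m and z of tin_b in the frame of crate below 0.035 m and linear speed of tin_b above 0.5 m/s) or (x of tin_c in the frame of crate between -0.112 and 0.112 m and y of tin_c in the frame of crate between -0.077 and 0.077 m and z of tin_c in the frame of crate below 0.035 m and linear speed of tin_c above 0.5 m/s)).
It fails at once if a bell is tipped (more than 20 degrees) or shoved by more than 40 mm (angle between any of stand_bell, shelf_bell0, shelf_bell1, shelf_bell2, crate_bell's own z axis and vertical above 0.35 rad or distance of any of stand_bell, shelf_bell0, shelf_bell1, shelf_bell2, crate_bell from where it was at the start of the episode above 0.04 m).
It also fails if it takes over 64 s, if anything falls off the work surface, if the arm or the gripper's body presses on something with over 40 N, if the wrist force passes 120 N, or if a joint passes its speed limit or range.

### The arm

A 6-joint arm with a two-finger parallel gripper is mounted at the origin on the work surface. World frame = base frame: x ahead of the robot, y to its left, z up, the work surface at z = 0. Lengths are in m, angles in rad, forces in N, time in s.
With the tool pointing down it reaches from about 0.425 to 0.925 m from the base axis. Payload 12.5 kg.
Tool frame: the origin (TCP) lies on the centre line of the jaws, within the pads' length; the fingertips stand 22 mm ahead of it and the grasp point (between the pads) lies 3 mm ahead of it; z points along the fingers, y is the line along which they close (so a half turn about z gives the same grasp; the last joint's range is limited). The gripper opens to 85 mm and grips with 20 to 120 N. Pads are 22 mm wide; open, the fingers measure 114 mm over their backs; the gripper's body (76 mm by 85 mm) begins 54 mm behind the grasp point. The pads swing forward as they close: fully open they stand 13 mm farther back than shut.
Start: joints at [-1.231, 0.491, 1.559, -0, 1.092, -0.106], TCP at [0.27, -0.564, 0.253] pointing down, gripper open.
Joint ranges: [-3.1, 3.1], [-0.84, 2.19], [0.05, 2.79], [-1.13, 4.28], [0.06, 2.93], [-2.69, 2.69]. Speed limits (rad/s): [2.22, 2.22, 2.79, 3.14, 3.14, 3.14].

### API

Orientations are given as a 3x3 rotation matrix whose columns are the frame's x, y, z axes.
In Python, from bench import env, grip, planner, vision, status gives the robot as it stands. Calls block until the motion is done:
- env.movep(position, orientation): joint-space move of the TCP to a pose.
- env.movel(position, orientation=None, v=0.15, until_force=None): straight line of the TCP; orientation=None keeps the orientation; v is the mean speed in m/s. With until_force (N) it stops when the force on the tool has changed by that much, and returns True; else False.
- env.move_j(angles): joint-space move.
- grip(opening, newtons=None): opening from 0.0 (shut) to 1.0 (fully open); newtons is the grip in N (None keeps the last); returns when the fingers have stopped.
- env.dwell(seconds).
- planner.solve_ik(position, orientation): joint angles nearest the present ones, or None.
- vision.read_camera(name): name is "scene" or "top" or "wrist"; returns the picture (400x640x3 uint8, red, green, blue); there is no depth.
- vision.calibration(name): a dict with "intrinsics" (3x3 intrinsics, pixels), "eye" and "rotation" of the camera in the world; the wrist camera has in their place "T_tool_cam" (4x4, takes a point from camera to tool coordinates, whose origin is the TCP and whose axes are the flange's). Camera axes: x right, y up, looking along -z (the intrinsics and any distortion apply to the point x, -y, -z); pixel columns grow to the right and rows downward; lengths in m; the calibration is good to about 2 mm. A picture is of the moment at which its call begins: read the wrist's pose just before it. calibration takes no time and is no camera call.
A pose or a line that the arm cannot do raises env.Unreachable and nothing moves.
- env.close_job(): hands the job in; it is judged then, once.
Readings, each from a call of its own:
- status.read_time(): time.
- status.read_joints(): joint angles.
- status.read_qvel(): joint speeds.
- status.read_joint_efforts(): joint torques, N m.
- status.read_position(): TCP position.
- status.read_tool_rot(): TCP orientation.
- status.read_contact_force(): force on the tool from outside, world axes, zero at the start.
- status.read_moment(): the same for the moment, N m.
- status.read_grip_width(): opening from 0.0 (shut) to 1.0 (fully open).
- status.read_grasp_force(): force on a finger pad.
Only numpy, scipy, OpenCV 4.12 (cv2) and the standard library are available. Lean on these libraries where they do the work, as an engineer would, in place of code of your own. Each camera call takes 0.05 s, during which the arm holds its last target. There are 200 camera calls.

## Working session

There is one attempt and no reset: what is moved stays moved. The work goes in short steps, each a Python script; the robot and the scene stay as the last script left them, time stands still between calls to the robot, and variables do not carry over. Pictures are saved under pics/ and viewed, at most 10 in all, crops included, and the job is handed in when it is done.

```bash
ls; mkdir -p pics
python3 - <<'E'
from bench import env, grip, planner, vision, status
import cv2
for n in ("scene","top"):
    im=vision.read_camera(n); cv2.imwrite(f"pics/{n}0.png",im[...,::-1])
    print(n,vision.calibration(n))
print(vision.calibration("wrist"))
print(status.read_position(),status.read_tool_rot(),status.read_time())
E
```

```text
pics
scene {'intrinsics': array([[477.73013326,   0.        , 325.86874693],
       [  0.        , 477.73013326, 198.15975213],
       [  0.        ,   0.        ,   1.        ]]), 'eye': array([1.31877295, 0.30071944, 0.81893379]), 'rotation': array([[-4.32263466e-01, -5.70773926e-01,  6.98115621e-01],
       [ 9.01747323e-01, -2.73396232e-01,  3.34822737e-01],
       [-2.45908105e-04,  7.74255530e-01,  6.32873063e-01]])}
top {'intrinsics': array([[415.71663062,   0.        , 319.97135105],
       [  0.        , 415.71663062, 201.99241725],
       [  0.        ,   0.        ,   1.        ]]), 'eye': array([ 0.53703247, -0.06093354,  1.25977716]), 'rotation': array([[ 0.02706486,  0.99896327, -0.03660432],
       [-0.99962842,  0.02692774, -0.00423381],
       [-0.00324374,  0.0367053 ,  0.99932087]])}
{'intrinsics': array([[295.18949075,   0.        , 317.94512785],
       [  0.        , 295.18949075, 200.83197293],
       [  0.        ,   0.        ,   1.        ]]), 'T_tool_cam': array([[-1.93718982e-04,  9.63801852e-01,  2.66619490e-01,
         6.71792520e-02],
       [ 9.99999688e-01, -1.76388945e-05,  7.90337271e-04,
         2.92204596e-04],
       [ 7.66431399e-04,  2.66619560e-01, -9.63801547e-01,
        -1.20512533e-01],
       [ 0.00000000e+00,  0.00000000e+00,  0.00000000e+00,
         1.00000000e+00]])}
[ 0.2694631  -0.56375753  0.25281652] [[ 9.02260962e-01  4.31190289e-01 -3.01497349e-04]
 [ 4.31190382e-01 -9.02260551e-01  8.67947677e-04]
 [ 1.02221445e-04 -9.13118063e-04 -9.99999578e-01]] 0.1
```

View pics/scene0.png

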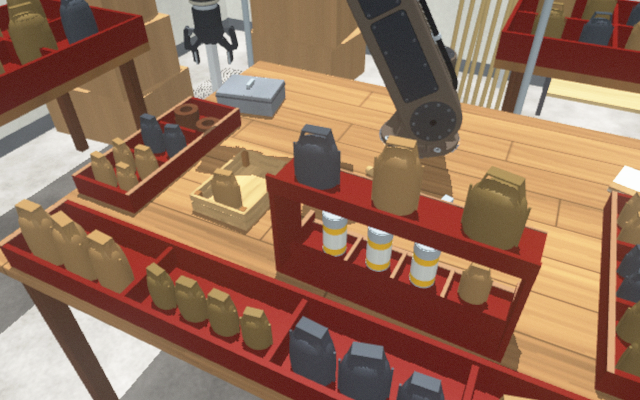

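View pics/top0.png

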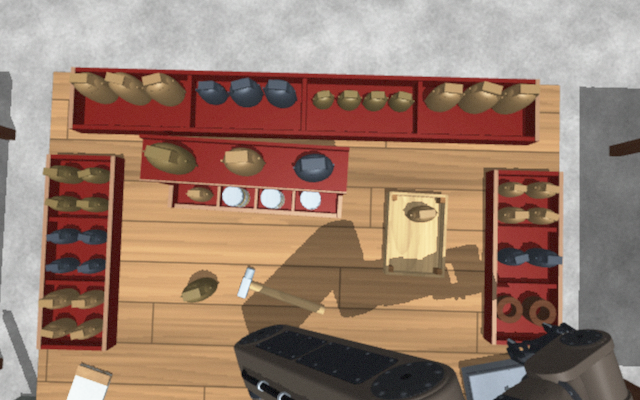

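The scene shows the row, from the stand's +y end: bell, then three tins. In the top view the lids are near (235,197), (271,199) and (310,200), and the crate spans roughly (384–447, 191–275) with its bell at (420,212). I'll enlarge this area for exact pixels.

```bash
python3 - <<'E'
import cv2
im=cv2.imread("pics/top0.png")[130:285,130:460]
cv2.imwrite("pics/crop.png",cv2.resize(im,None,fx=2.4,fy=2.4,interpolation=cv2.INTER_CUBIC))
E
cat > h.py <<'E'
import numpy as np, cv2
from bench import env, grip, planner, vision, status
def topz(uv,z,name="top"):
    c=vision.calibration(name);K=c["intrinsics"]
    d=np.linalg.inv(K)@np.r_[uv,1.]; d=c["rotation"]@(d*[1,-1,-1])
    return c["eye"]+d*(z-c["eye"][2])/d[2]
E
```

```text
(no output)
```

View pics/crop.png

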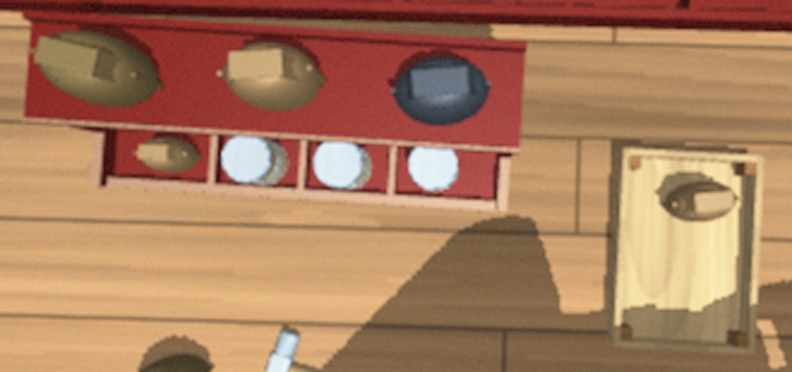

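Run:
```python
from h import *
np.set_printoptions(precision=4,suppress=True)
f=lambda p:np.array(p)/2.4+130
im=cv2.imread("pics/top0.png").astype(int)
for p in [(246,159),(340,164),(432,167)]:
    c=f(p).round().astype(int); w=im[c[1]-18:c[1]+19,c[0]-18:c[0]+19]
    m=((w.min(2)>175)&(w[...,0]>w[...,2])).astype(np.uint8)
    n,l,s,ce=cv2.connectedComponentsWithStats(m); k=1+s[1:,4].argmax()
    uv=ce[k]+c-18
    print("lid",uv,s[k],topz(uv,.127),topz(f(p),.127))
for p in [(98,185),(503,210)]: print("lip",topz(f(p),.035))
for p in [(25,117),(520,150)]: print("shelf",topz(f(p),.25))
C=[topz(f(p),.053) for p in [(623,149),(762,156),(750,352),(607,343)]]
print(np.array(C),np.mean(C,0),np.linalg.norm(np.diff(C,axis=0),axis=1))
print("cbell",topz(f((700,203)),.09))
```

```text
lid [231.843  195.5631] [  8   9  20  19 293] [0.5896 0.1849 0.127 ] [0.5878 0.183  0.127 ]
lid [270.1726 197.8013] [  7   9  20  19 307] [0.5863 0.08   0.127 ] [0.585  0.0759 0.127 ]
lid [309.9625 199.2799] [  8   9  21  18 293] [ 0.5852 -0.0286  0.127 ] [ 0.5844 -0.0288  0.127 ]
lip [0.555  0.3837 0.035 ]
lip [ 0.5378 -0.1147  0.035 ]
shelf [0.6189 0.3827 0.25  ]
shelf [ 0.5989 -0.1209  0.25  ]
[[ 0.6155 -0.2572  0.053 ]
 [ 0.6115 -0.4255  0.053 ]
 [ 0.3754 -0.4148  0.053 ]
 [ 0.3814 -0.2429  0.053 ]] [ 0.496  -0.3351  0.053 ] [0.1682 0.2364 0.172 ]
cbell [ 0.5522 -0.3426  0.09  ]
```

```bash
cat >> h.py <<'E'
np.set_printoptions(precision=4,suppress=True)
def rot(psi,lean,flip=1):
    h=np.array([np.cos(psi),np.sin(psi),0]); up=np.array([0,0,1.])
    z=np.sin(lean)*h-np.cos(lean)*up
    y=flip*np.cross(h,up)
    return np.column_stack([np.cross(y,z),y,z])
LEAN=np.radians(35); ST=-0.036; CR=-0.053
TINS=[np.array([.588,.184]),np.array([.586,.0785]),np.array([.585,-.0288])]  # top-view order from +y
def tcp(xy,zg,R): return np.r_[xy,zg]-0.003*R[:,2]
E
python3 - <<'E'
from h import *
import itertools
for flip in (1,-1):
  for xy in TINS:
    R=rot(ST,LEAN,flip)
    for z,b in((.113,0),(.113,.12),(.15,0)): print(flip,xy,planner.solve_ik(tcp(xy,z,R)-b*R[:,2],R))
  for psi in (CR,-.3,-.64):
    R=rot(psi,LEAN,flip)
    for z in (.109,.22): print("crate",flip,psi,planner.solve_ik(tcp([.441,-.332],z,R),R))
E
```

```text
1 [0.588 0.184] [ 0.2606  0.5836  2.049   4.268   0.1867 -2.4451]
1 [0.588 0.184] None
1 [0.588 0.184] None
1 [0.586  0.0785] [ 0.0387  0.5584  2.1264  3.4158  0.1586 -1.7806]
1 [0.586  0.0785] [ 0.052   0.2961  2.1951 -0.8843  0.0652  2.5262]
1 [0.586  0.0785] [ 0.0387  0.4856  2.1019  3.7995  0.07   -2.1663]
1 [ 0.585  -0.0288] [-0.2001  0.5525  2.1456  2.6107  0.1861 -1.1823]
1 [ 0.585  -0.0288] [-0.2299  0.2841  2.2165  1.2339  0.1174  0.1796]
1 [ 0.585  -0.0288] [-0.2001  0.4782  2.1207  2.1515  0.1123 -0.7184]
crate 1 -0.053 [-0.964   0.5578  2.1579  1.5304  0.4708 -0.7673]
crate 1 -0.053 [-0.964   0.3466  2.0654  1.0112  0.5642 -0.1746]
crate 1 -0.3 [-0.9079  0.5447  2.2033  1.9237  0.3566 -0.8925]
crate 1 -0.3 [-0.9079  0.3233  2.1076  1.0741  0.3818  0.0106]
crate 1 -0.64 [-0.8059  0.5379  2.2282  2.7444  0.2474 -1.3208]
crate 1 -0.64 [-0.8059  0.3104  2.1305  0.7805  0.1351  0.6586]
-1 [0.588 0.184] [0.2606 0.5836 2.049  4.268  0.1867 0.6965]
-1 [0.588 0.184] [ 0.3082  0.3409  2.113  -1.0828  0.2209 -0.2126]
-1 [0.588 0.184] None
-1 [0.586  0.0785] [0.0387 0.5584 2.1264 3.4158 0.1586 1.361 ]
-1 [0.586  0.0785] [ 0.052   0.2961  2.1951 -0.8843  0.0652 -0.6154]
-1 [0.586  0.0785] [0.0387 0.4856 2.1019 3.7995 0.07   0.9753]
-1 [ 0.585  -0.0288] [-0.2001  0.5525  2.1456  2.6107  0.1861  1.9593]
-1 [ 0.585  -0.0288] None
-1 [ 0.585  -0.0288] [-0.2001  0.4782  2.1207  2.1515  0.1123  2.4232]
crate -1 -0.053 [-0.964   0.5578  2.1579  1.5304  0.4708  2.3743]
crate -1 -0.053 None
crate -1 -0.3 [-0.9079  0.5447  2.2033  1.9237  0.3566  2.2491]
crate -1 -0.3 None
crate -1 -0.64 [-0.8059  0.5379  2.2282  2.7444  0.2474  1.8208]
crate -1 -0.64 [-0.8059  0.3104  2.1305  0.7805  0.1351 -2.483 ]
```

Run:
```python
from h import *
for i,xy in enumerate(TINS):
  res=[]
  for L in (30,35,40):
    for psi in np.arange(-.8,.85,.1):
      for flip in (1,-1):
        R=rot(psi,np.radians(L),flip)
        g=tcp(xy,.113,R); lift=g+[0,0,.035]; back=lift+[-.12,0,.0]; pre=g-.1*R[:,2]; 
        ca=tcp([.441,-.332],.2,R); cp=tcp([.441,-.332],.109,R)
        P=[pre,g,lift,back,[back[0],back[1],ca[2]],ca,cp]
        Q=[]
        for a,b in zip(P[:-1],P[1:]):
          for t in np.linspace(0,1,5)[:-1]: Q.append(planner.solve_ik(np.array(a)*(1-t)+np.array(b)*t,R))
        Q.append(planner.solve_ik(cp,R))
        n=sum(q is None for q in Q)
        if n==0:
          Q=np.array(Q); res.append((round(abs(np.diff(Q,axis=0)).max(),2),round(Q[:,4].min(),2),L,round(psi,1),flip,Q[0].round(1),Q[-1].round(1)))
  res.sort(key=lambda r:r[0]); print(i,len(res)); [print(r) for r in res[:9]]
```

```text
0 28
(np.float64(0.34), np.float64(0.29), 30, np.float64(0.7), 1, array([0. , 0.4, 2. , 0.8, 0.4, 0.2]), array([-1. ,  0.6,  1.9,  0.7,  0.8, -0.7]))
(np.float64(0.34), np.float64(0.34), 30, np.float64(0.8), 1, array([-0. ,  0.4,  2. ,  0.8,  0.5,  0.1]), array([-1. ,  0.6,  1.9,  0.7,  0.9, -0.7]))
(np.float64(0.35), np.float64(0.4), 35, np.float64(0.8), 1, array([-0. ,  0.4,  2.1,  1.1,  0.5, -0.2]), array([-1. ,  0.6,  1.9,  0.8,  0.9, -0.8]))
(np.float64(0.36), np.float64(0.34), 35, np.float64(0.7), 1, array([-0. ,  0.4,  2.1,  1.2,  0.4, -0.2]), array([-1. ,  0.6,  1.9,  0.8,  0.9, -0.8]))
(np.float64(0.36), np.float64(0.47), 40, np.float64(0.8), 1, array([-0.1,  0.4,  2.1,  1.4,  0.5, -0.5]), array([-1. ,  0.7,  1.9,  0.8,  1. , -0.9]))
(np.float64(0.36), np.float64(0.47), 40, np.float64(0.8), -1, array([-0.1,  0.4,  2.1,  1.4,  0.5,  2.6]), array([-1. ,  0.7,  1.9,  0.8,  1. ,  2.2]))
(np.float64(0.37), np.float64(0.2), 35, np.float64(0.5), 1, array([ 0.1,  0.4,  2.1,  1.3,  0.3, -0.1]), array([-1. ,  0.6,  2. ,  1. ,  0.8, -0.7]))
(np.float64(0.37), np.float64(0.27), 35, np.float64(0.6), 1, array([ 0. ,  0.4,  2.1,  1.2,  0.3, -0.1]), array([-1. ,  0.6,  2. ,  0.9,  0.8, -0.8]))
(np.float64(0.37), np.float64(0.4), 40, np.float64(0.7), 1, array([-0.1,  0.4,  2.2,  1.5,  0.5, -0.5]), array([-1. ,  0.7,  1.9,  0.9,  0.9, -0.9]))Traceback (most recent call last):
  File "<stdin>", line 13, in <module>
ValueError: time passes only in moves, steps and waits
```

```bash
cat >> h.py <<'E'
LEAN=np.radians(40)
def wrist(fn):
    p,R=np.array(status.read_position()),np.array(status.read_tool_rot())
    im=vision.read_camera("wrist"); cv2.imwrite(fn,im[...,::-1]); np.savez(fn[:-4],p=p,R=R); return im
def wz(fn,uv,z):
    d=np.load(fn[:-4]+".npz"); c=vision.calibration("wrist"); T=c["T_tool_cam"]
    o=d["p"]+d["R"]@T[:3,3]; v=np.linalg.inv(c["intrinsics"])@np.r_[uv,1.]
    v=d["R"]@T[:3,:3]@(v*[1,-1,-1]); return o+v*(z-o[2])/v[2]
E
python3 - <<'E'
from h import *
R=rot(.3,LEAN); g=tcp(TINS[2],.113,R); pre=g-.11*R[:,2]
hi=np.array([.42,-.15,.32])
print(planner.solve_ik(hi,R),planner.solve_ik(pre,R),planner.solve_ik(g,R))
env.movep(hi,R); env.movel(pre,v=.25)
wrist("pics/w1.png"); print(status.read_time(),status.read_joints(),status.read_position()-pre)
E
```

```text
[-0.8082  0.0537  2.1703  0.9244  0.8046 -0.1661] [-0.421   0.3423  2.2399  1.5774  0.4382 -0.5998] [-0.3142  0.5758  2.1625  2.0286  0.4257 -0.9912]
2.6833 [-0.4222  0.3415  2.2397  1.5755  0.4384 -0.5984] [-0.0001 -0.0006  0.0004]
```

View pics/w1.png

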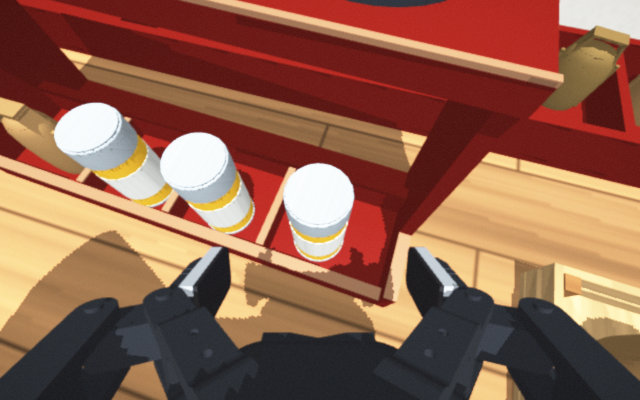

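Run:
```python
from h import *
for uv in [(319.5,188),(195.5,161),(89.5,130)]: print(wz("pics/w1.png",uv,.127))
im=cv2.imread("pics/w1.png").astype(int)
for u0,v0 in [(319,188),(195,161),(90,130)]:
    col=im[v0-40:v0+60,u0]; print(u0,[(v0-40+i,int(c.sum())) for i,c in enumerate(col) if i%4==0][3:20])
```

```text
[ 0.5925 -0.0283  0.127 ]
[0.5862 0.077  0.127 ]
[0.5876 0.1798 0.127 ]
319 [(160, 151), (164, 741), (168, 757), (172, 756), (176, 757), (180, 757), (184, 754), (188, 756), (192, 757), (196, 754), (200, 754), (204, 753), (208, 753), (212, 753), (216, 754), (220, 753), (224, 709)]
195 [(133, 728), (137, 754), (141, 756), (145, 754), (149, 754), (153, 754), (157, 756), (161, 753), (165, 753), (169, 753), (173, 754), (177, 753), (181, 750), (185, 746), (189, 730), (193, 574), (197, 573)]
90 [(102, 281), (106, 752), (110, 752), (114, 753), (118, 751), (122, 753), (126, 751), (130, 749), (134, 752), (138, 748), (142, 751), (146, 751), (150, 647), (154, 517), (158, 569), (162, 568), (166, 558)]
```

Lids seen from close by agree with the top view (within about 5 mm), so I go in on the rightmost tin.

```bash
cat >> h.py <<'E'
def pick(xy,psi,F=50,approach=True):
    R=rot(psi,LEAN); g=tcp(xy,.113,R); pre=g-.11*R[:,2]
    env.dwell(.15); f0=np.array(status.read_contact_force())
    hit=env.movel(g,v=.12,until_force=12)
    grip(0.0,F); w=status.read_grip_width()
    env.movel(g+[0,0,.006],v=.03); env.dwell(.3)
    f=np.array(status.read_contact_force())-f0
    print("hit",hit,"width",w,"force",f,"grasp",status.read_grasp_force(),"t",status.read_time(),"pos err",status.read_position()-g)
    return R,g,pre,f
def putback(g,R):
    hit=env.movel(g+[0,0,-.002],v=.03,until_force=6)
    print("down",hit,status.read_position()-g)
    grip(1.0); env.movel(g-.11*R[:,2],v=.15)
E
python3 - <<'E'
from h import *
pick(np.array([.588,-.0286]),.3)
E
```

```text
hit False width 0.6531267715888655 force [-0.2377  0.7147  0.3193] grasp 52.94137895107269 t 4.95 pos err [-0.      0.      0.0058]
```

Run:
```python
from h import *
env.movel(status.read_position()+np.array([0,0,.012]),v=.05); env.dwell(.3)
for i in range(3): print(status.read_contact_force(),status.read_moment()); env.dwell(.1)
wrist("pics/w2.png"); print(status.read_grip_width(),status.read_grasp_force(),status.read_time())
```

```text
[-0.4893  0.6079 -1.5528] [-0.1291  0.4758 -0.0031]
[-0.9201  0.1094 -1.1339] [-0.1275  0.427  -0.0464]
[ 0.2614 -0.1219 -0.6518] [-0.0953  0.3424  0.0094]
0.6493674040304577 52.94328153133392 5.9833
```

View pics/w2.png

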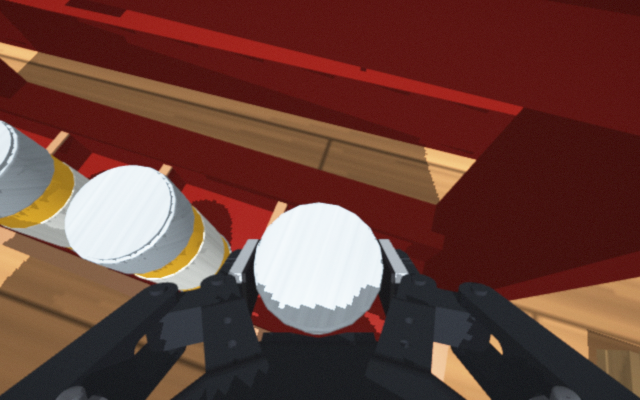

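The tin (lid at (318,268)) sits held between the pads and off the floor. At about 1.1 N it's empty, so it goes back and I try the middle one.

```bash
sed -i 's/^def putback/def fz(n=5):\n    r=[]\n    for _ in range(n): r.append(np.array(status.read_contact_force())); env.dwell(.06)\n    return np.mean(r,0)\n\ndef putback/; s/env.dwell(.3)/env.dwell(.2)/; s/env.dwell(.15); f0=.*/env.dwell(.2); f0=fz()/; s/    f=np.array(status.read_contact_force())-f0/    f=fz()-f0/; s/,v=.03); env.dwell/,v=.04); env.dwell/; s/g+\[0,0,.006\]/g+[0,0,.012]/' h.py
python3 - <<'E'
from h import *
R=rot(.3,LEAN); g=tcp([.588,-.0286],.113,R)
env.movel(g+[0,0,.004],v=.06); putback(g,R)
R=rot(.35,LEAN); pre=tcp([.587,.0775],.113,R)-.11*R[:,2]
env.movel(pre,R,v=.2)
pick(np.array([.587,.0775]),.35)
E
```

```text
down True [0.0007 0.0001 0.0008]
hit False width 0.6522622714543352 force [-0.2982 -0.216  -1.0778] grasp 52.925076484680176 t 11.4333 pos err [-0.      0.      0.0119]
```

Also empty (1.1 N). I put it back and lift the third, to check it is the heavy one.

Run:
```python
from h import *
R=rot(.35,LEAN); g=tcp([.587,.0775],.113,R)
env.movel(g+[0,0,.004],v=.06); putback(g,R)
R=rot(.5,LEAN); xy=np.array([.588,.182]); pre=tcp(xy,.113,R)-.11*R[:,2]
env.movel(pre,R,v=.2)
wrist("pics/w3.png")
pick(xy,.5,F=80)
```

```text
down True [0.0007 0.0003 0.0008]
hit False width 0.6419209773375811 force [-0.023  -0.2037 -6.3199] grasp 85.13208074960858 t 16.8 pos err [-0.     -0.      0.0119]
```

View pics/w3.png

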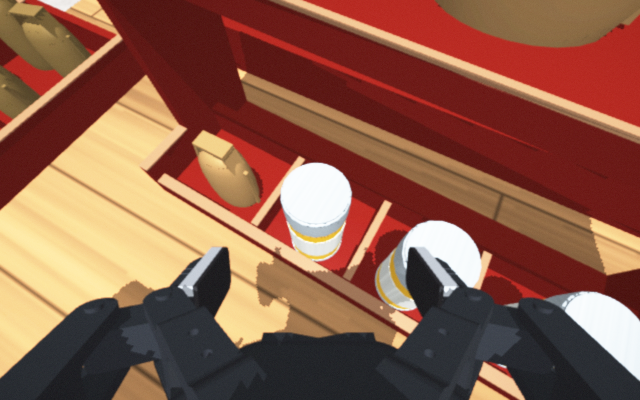

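The third tin weighs 6.3 N, so it's the heavy one. In the picture the other two stand upright in their compartments, lids near (440,255) and (590,330). Next I carry this one to the crate.

Run:
```python
from h import *
R=rot(.5,LEAN); g=tcp([.588,.182],.113,R)
p=g+[0,0,.038]; env.movel(p,v=.08)
p=p+[-.12,0,0]; env.movel(p,v=.12)
ca=tcp([.441,-.332],.2,R); p=np.array([p[0],p[1],ca[2]]); env.movel(p,v=.12)
env.movel(ca,v=.18); env.dwell(.2)
print(fz(3),status.read_grip_width(),status.read_time())
wrist("pics/w4.png"); cv2.imwrite("pics/t4.png",cv2.resize(vision.read_camera("top")[130:330,160:480,::-1],None,fx=2.4,fy=2.4,interpolation=cv2.INTER_CUBIC))
```

```text
[ 0.1171  0.0999 -6.9826] 0.6430055722877661 22.375
```

View pics/w4.png

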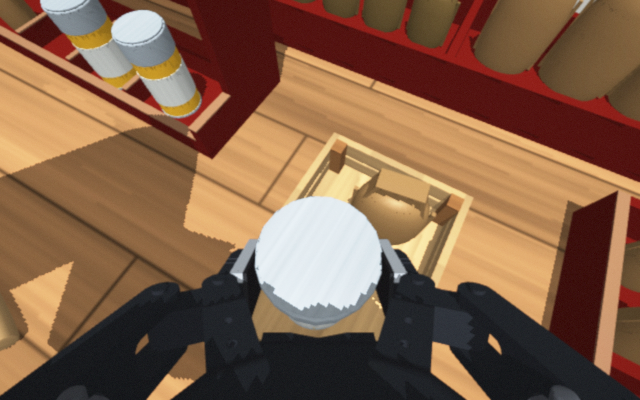

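View pics/t4.png

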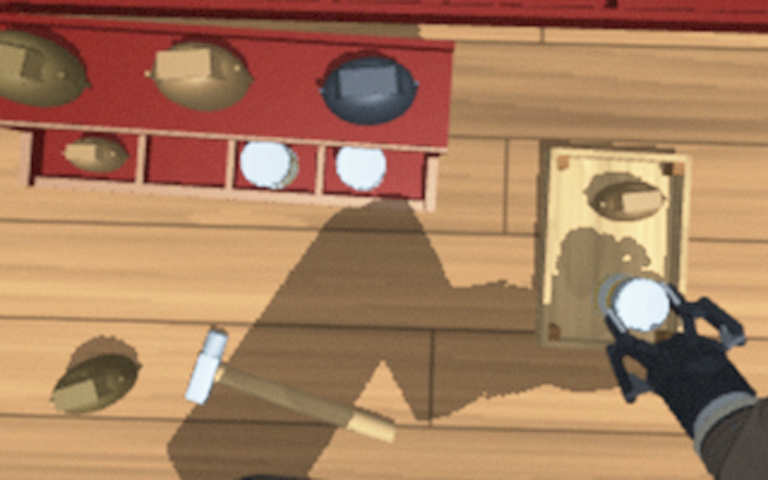

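Both empty tins are upright in place, and the held tin hangs upright over the crate's free half, lid at (641,304) in the crop. The bell is clear, so I lower it until it touches.

Run:
```python
from h import *
print("lid seen",topz((641/2.4+160,304/2.4+130),.214))
R=rot(.5,LEAN); t=tcp([.441,-.332],.2,R)
env.movel(t+[0,0,-.078],v=.10); env.dwell(.2)
hit=env.movel(t+[0,0,-.100],v=.02,until_force=3)
env.dwell(.2); print(hit,status.read_position()-t,fz(3),status.read_time())
wrist("pics/w5.png")
```

```text
lid seen [ 0.4457 -0.3282  0.214 ]
True [-0.      0.0001 -0.0899] [-1.517  -0.1377  5.3995] 24.65
```

Run:
```python
from h import *
R=np.array(status.read_tool_rot()); p=np.array(status.read_position())
grip(1.0); env.dwell(.2); env.movel(p-.11*R[:,2],v=.10); env.movel(p-.16*R[:,2]+[0,0,.08],v=.2); env.dwell(.3)
print(status.read_time(),fz(2))
t=vision.read_camera("top")[130:330,160:480,::-1]; w=wrist("pics/w6.png")[...,::-1]
o=np.vstack([cv2.resize(t,(480,300)),cv2.resize(w,(480,300))]); cv2.imwrite("pics/end.png",o)
```

```text
27.6417 [-0.2358  0.5721 -0.4128]
```

View pics/end.png

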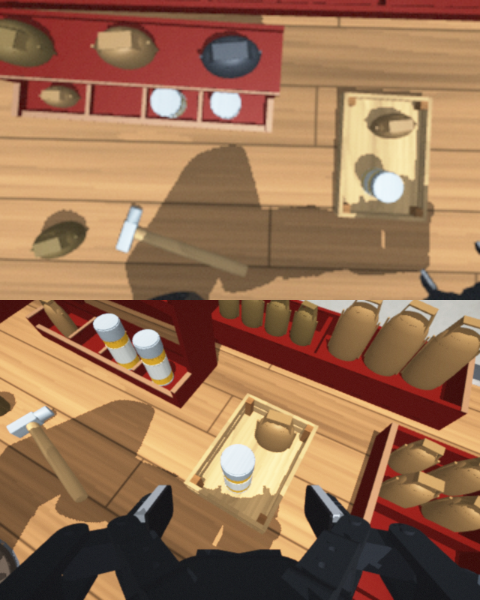

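The heavy tin stands upright in the crate's free half, at (388,187) above and (237,468) below. The bell beside it is untouched, both empty tins are upright in their compartments, and the gripper is clear.

```bash
python3 -c "
from h import *
print(env.close_job())"
```

```text
the job is handed in; nothing more can be done
None
```

The job is handed in, though its verdict was not shown: the heavy tin (about 6.3 N, from the second compartment from the +y end) stands upright in the crate beside the bell, both empty tins (about 1.1 N each) are back upright in their own compartments, and the last pictures show the bells standing as they were.

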